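# Put the bench scrapers back in their slotted blocks

## Robot

A 6-joint arm with a two-finger parallel gripper is mounted at the origin on the work surface. World frame = base frame: x ahead of the robot, y to its left, z up, the work surface at z = 0. Lengths are in m, angles in rad, forces in N, time in s.
With the tool pointing down it reaches from about 0.275 to 0.75 m from the base axis. Payload 10.2 kg.
Tool frame: the origin (TCP) lies on the centre line of the jaws, within the pads' length; the fingertips stand 19 mm ahead of it and the grasp point (between the pads) is the TCP; z points along the fingers, y is the line along which they close (so a half turn about z gives the same grasp; the last joint's range is limited). The gripper opens to 88 mm and grips with 3 to 60 N. Pads are 18 mm wide; open, the fingers measure 123 mm over their backs; the gripper's body (75 mm by 187 mm) begins 45 mm behind the grasp point.
Start: joints at [0.93, 0.313, 1.498, -0, 1.331, -0.223], TCP at [0.213, 0.48, 0.258] pointing down, gripper open.
Joint ranges: [-2.94, 2.94], [-0.97, 2.17], [0.19, 2.56], [-1.23, 4.37], [0.02, 3.11], [-2.88, 2.88]. Speed limits (rad/s): [2.39, 2.39, 3.01, 3.14, 3.14, 3.14].

## Interface

Orientations are given as a unit quaternion [w, x, y, z].
In Python, from plant import bot gives the robot as it stands. Calls block until the motion is done:
- bot.move_pose(position, orientation): joint-space move of the TCP to a pose.
- bot.move_linear(position, speed=0.15, rotation=None): straight line of the TCP; rotation=None keeps the orientation; speed is the mean speed in m/s.
- bot.set_joints(angles): joint-space move.
- bot.open_gripper() and bot.clamp(newtons=None): open the fingers fully, or close them until they stop; newtons is the grip in N (None keeps the last).
- bot.hold(seconds).
- bot.ik(position, orientation): joint angles nearest the present ones, or None.
- bot.read_camera(name): name is "side" or "top"; returns the picture (480x640x3 uint8, blue, green, red); there is no depth.
- bot.calibration(name): a dict with "fx", "fy", "cx", "cy" (pixels), "R" (3x3) and "t" (3): a world point X has camera coordinates R X + t. Camera axes: x right, y down, z forward; pixel columns grow to the right and rows downward; lengths in m; the calibration is good to about 2 mm. A picture is of the moment at which its call begins. calibration takes no time and is no camera call.
A pose or a line that the arm cannot do raises bot.MotionError and nothing moves.
- bot.sign_off(): hands the job in; it is judged then, once.
Trained networks look in the newest picture that a camera, given by its name, has taken for a name from the list of things; names that differ only in an ending like _2 or _b are one class to them, and where a whole thing is asked for, a point or a joint stands for the part that bears it (a point fixed in the world has none). Each returns a list of dicts, best first, with "confidence" (0 to 1); they miss things now and then, are a little off and sometimes report something else, mostly with a low value. They report only what shows in the picture. A call takes as long as a camera call. They do not tell look-alikes from the thing itself.
- bot.spot_in(camera, thing): "point" ([x, y, z] in m, in world coordinates, good to about 4 mm: the middle of the surface that is visible of it).
Readings, each from a call of its own:
- bot.current_clock(): time.
- bot.current_joints(): joint angles.
- bot.current_dq(): joint speeds.
- bot.current_tau(): joint torques, N m.
- bot.current_tool_pos(): TCP position.
- bot.current_tool_rot(): TCP orientation.
- bot.current_force(): force on the tool from outside, world axes, zero at the start.
- bot.current_wrist_torque(): the same for the moment, N m.
- bot.current_width(): opening from 0.0 (shut) to 1.0 (fully open).
- bot.current_finger_force(): force on a finger pad.
Only numpy, scipy, OpenCV 4.12 (cv2) and the standard library are available. Lean on these libraries where they do the work, as an engineer would, in place of code of your own. Each camera call takes 0.05 s, during which the arm holds its last target. There are 200 camera calls.

## Task

The narrow scraper has been left in the wide scraper's slotted block: put it in its own block, the empty one with the short slot, and put the wide scraper, now leaning in the rinse jar, into its own block with the long slot. Lower each one gently, blade down, until it stands upright and fully home in the slot, and let go, without ramming or dropping it. Leave the middle scraper in its block and do not disturb or knock over anything else on the bench.

Things in the scene. Friction and masses are not known exactly. Their poses are not given: they have to be found in the camera images.
- narrow_scraper: flat scraper, 190 long: steel blade 30 wide, 4 thick, 105 long; straight blue handle 26 wide, 18 thick, 85 long (same on all three). Origin: middle of the blade's bottom edge; x along blade width, y thickness, z up the handle. At first it stands loosely in the slot of the wide block, which is much too long for it.
- wide_scraper: flat scraper, 190 long: steel blade 60 wide, 4 thick, 105 long; straight blue handle 26 wide, 18 thick, 85 long (same on all three). Origin: middle of the blade's bottom edge; x along blade width, y thickness, z up the handle. At first it leans about 16 degrees, flat side against the rim, in the steel jar.
- mid_scraper: flat scraper, 190 long: steel blade 45 wide, 4 thick, 105 long; straight blue handle 26 wide, 18 thick, 85 long (same on all three). Origin: middle of the blade's bottom edge; x along blade width, y thickness, z up the handle. It stands home in its own block and stays there.
- narrow_block: white block fixed to the bench, 76 (x) by 60 (y) by 85 high, one slot open at the top: 36 long (x), 9 wide (y), 75 deep (floor 10 above the bench), mouth bevelled 3. Origin: centre of its underside, below the slot's centre. Empty at first; the narrow scraper's own block.
- wide_block: white block fixed to the bench, 106 (x) by 60 (y) by 85 high, one slot open at the top: 66 long (x), 9 wide (y), 75 deep (floor 10 above the bench), mouth bevelled 3. Origin: centre of its underside, below the slot's centre. The wide scraper's own block; at first the narrow scraper stands in it.
- mid_block: white block fixed to the bench, 91 (x) by 60 (y) by 85 high, one slot open at the top: 51 long (x), 9 wide (y), 75 deep (floor 10 above the bench), mouth bevelled 3. Origin: centre of its underside, below the slot's centre. Holds the middle scraper.
- jar: rectangular stainless rinse jar fixed to the bench, outside 78 (x) by 38 (y) by 97 high, walls 4, inner floor 5 above the bench, foot plate 106 by 56; open at the top. Origin: centre of its underside. The wide scraper leans towards its -y side
- reagent_bottle: dark brown bottle, diameter 60, height 170, standing; bystander. Origin: centre of its underside
- pump_bottle: white pump bottle, diameter 64, height 172, spout reaching 37 from its axis along x; bystander. Origin: centre of its underside
- amber_jar: amber jar, diameter 68, height 120; bystander. Origin: centre of its underside
- white_bottle: white bottle, diameter 64, height 150; bystander. Origin: centre of its underside
- beaker: glass beaker, diameter 66, height 85; bystander. Origin: centre of its underside
- tip_box: grey box with clear top, 80 (x) by 120 (y) by 62 high, fixed; bystander. Origin: centre of its underside
- tube_rack: white rack with tubes, 220 (x) by 70 (y) by 116 high, fixed; bystander. Origin: centre of its underside
- mouse: grey computer mouse, 105 (x) by 62 by 30 high; bystander. Origin: centre of its underside
Mind the look-alikes: they are no part of the job. What is shaped like the mid_block but purple or turquoise is not meant.

How it is judged:
At the end, for the whole second after the job is handed in: The narrow scraper stands in the narrow block and the wide scraper in the wide block, the middle one still in the middle block: each blade's bottom edge within 4 mm of the slot floor, within 8 mm along and 5 mm across the slot of its centre, tilted less than 0.12 rad, at rest (x of narrow_scraper in the frame of narrow_block between -0.008 and 0.008 m and y of narrow_scraper in the frame of narrow_block between -0.005 and 0.005 m and z of narrow_scraper in the frame of narrow_block below 0.014 m and angle between each of narrow_scraper, wide_scraper, mid_scraper's own z axis and vertical below 0.12 rad and linear speed of each of narrow_scraper, wide_scraper, mid_scraper below 0.02 m/s and x of wide_scraper in the frame of wide_block between -0.008 and 0.008 m and y of wide_scraper in the frame of wide_block between -0.005 and 0.005 m and z of wide_scraper in the frame of wide_block below 0.014 m and x of mid_scraper in the frame of mid_block between -0.008 and 0.008 m and y of mid_scraper in the frame of mid_block between -0.005 and 0.005 m and z of mid_scraper in the frame of mid_block below 0.014 m); the robot touches nothing.
It fails at once if a scraper is dropped: it moves faster than 0.5 m/s while the fingers do not touch it ((contact force between the fingers and narrow_scraper below 0.1 N and linear speed of narrow_scraper above 0.5 m/s) or (contact force between the fingers and wide_scraper below 0.1 N and linear speed of wide_scraper above 0.5 m/s)).
It fails at once if a scraper is rammed into its slot (over 45 N between it and its block) (contact force between narrow_scraper and narrow_block above 45 N or contact force between wide_scraper and wide_block above 45 N).
It fails at once if the middle scraper is moved more than 15 mm (distance of mid_scraper from where it was at the start of the episode above 0.015 m).
It fails at once if a bottle, jar, beaker or the mouse is pushed more than 20 mm or tipped more than 0.35 rad (distance of any of reagent_bottle, pump_bottle, amber_jar, white_bottle, beaker, mouse from where it was at the start of the episode above 0.02 m or angle between any of reagent_bottle, pump_bottle, amber_jar, white_bottle, beaker, mouse's own z axis and vertical above 0.35 rad).
It also fails if it takes over 72 s, if anything falls off the work surface, if the arm or the gripper's body presses on something with over 40 N, if the wrist force passes 120 N, or if a joint passes its speed limit or range.

## Working session

There is one attempt and no reset: what is moved stays moved. The work goes in short steps, each a Python script; the robot and the scene stay as the last script left them, time stands still between calls to the robot, and variables do not carry over. Pictures are saved under pics/ and viewed, at most 10 in all, crops included, and the job is handed in when it is done.

```bash
ls; mkdir -p pics; python3 - <<'E'
from plant import bot
import cv2
for c in("side","top"):
    im=bot.read_camera(c); cv2.imwrite(f"pics/{c}0.png",im)
    k=bot.calibration(c); print(c,k)
    for t in["narrow_scraper","wide_scraper","mid_scraper","narrow_block","wide_block","mid_block","jar"]:
        print(t,[([round(float(v),3) for v in d["point"]],round(d["confidence"],2)) for d in bot.spot_in(c,t)])
print(bot.current_clock(),bot.current_tool_rot())
E
```

```text
pics
side {'fx': 497.3928061325721, 'fy': 497.3928061325721, 'cx': 307.2199815010512, 'cy': 238.12000790208705, 'R': array([[ 0.94590452, -0.32415518, -0.0137137 ],
       [-0.26331753, -0.74230975, -0.61614943],
       [ 0.18954821,  0.58642959, -0.78750988]]), 't': array([-0.51419379,  0.188745  ,  1.27309148])}
narrow_scraper [([0.565, 0.083, 0.163], 0.57), ([0.72, -0.301, 0.089], 0.48)]
wide_scraper [([0.531, -0.319, 0.114], 0.76)]
mid_scraper [([0.417, 0.356, 0.141], 0.78)]
narrow_block [([0.601, -0.105, 0.075], 0.69)]
wide_block [([0.559, 0.07, 0.076], 0.96)]
mid_block [([0.418, 0.345, 0.057], 0.97), ([0.585, 0.297, 0.071], 0.97), ([0.292, 0.223, 0.068], 0.73), ([0.331, 0.617, 0.061], 0.62), ([0.284, 0.431, 0.067], 0.57)]
jar [([0.549, 0.516, 0.065], 0.66), ([0.5, -0.35, 0.038], 0.56)]
top {'fx': 529.4084152375095, 'fy': 529.4084152375095, 'cx': 323.4354566514015, 'cy': 238.36052526049943, 'R': array([[-0.02717156, -0.99955214,  0.01253881],
       [-0.9924292 ,  0.02547074, -0.12014795],
       [ 0.11977477, -0.01570849, -0.99267681]]), 't': array([0.04176545, 0.52885444, 1.68681289])}
narrow_scraper [([0.568, 0.099, 0.197], 0.64), ([0.396, -0.151, 0.114], 0.15)]
wide_scraper [([0.52, -0.317, 0.111], 0.54)]
mid_scraper []
narrow_block [([0.608, -0.086, 0.087], 0.87)]
wide_block [([0.561, 0.112, 0.085], 0.61), ([0.608, -0.086, 0.085], 0.43)]
mid_block [([0.291, 0.236, 0.087], 0.92), ([0.328, 0.628, 0.086], 0.92), ([0.416, 0.357, 0.082], 0.8), ([0.288, 0.447, 0.085], 0.69), ([0.584, 0.31, 0.088], 0.62)]
jar [([0.501, -0.3, 0.015], 0.69)]
0.8 [-1.72206431e-05  2.07386921e-01  9.78258997e-01  5.62059333e-06]
```

View pics/side0.png

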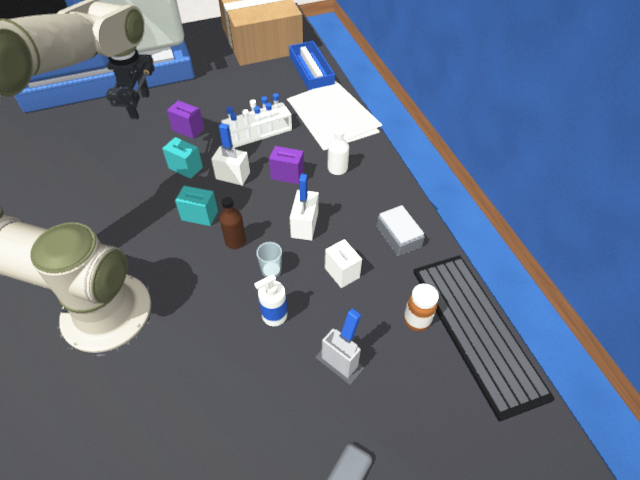

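View pics/top0.png

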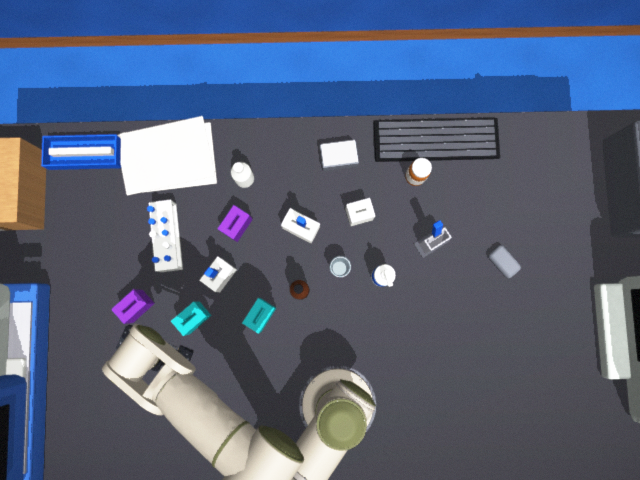

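The side picture shows the white blocks: mid (231,165) with a scraper, wide (304,214) with a scraper, and narrow (343,263), empty. The jar with the wide scraper is at (341,350). In the top picture they are at (218,273), (300,225), (361,211) and (435,238).

Possible confusions:
- Purple blocks at top (235,222) and (131,306).
- Turquoise blocks at top (190,319) and (258,316).
- The mid scraper at top (212,272), as against the narrow one at (301,222).

I choose the white blocks at (300,225) and (361,211) and the jar at (435,238), and check them in one crop.

```bash
python3 - <<'E'
import cv2,numpy as np
t=cv2.imread("pics/top0.png");s=cv2.imread("pics/side0.png")
a=cv2.resize(t[190:260,275:465],(760,280),interpolation=cv2.INTER_CUBIC)
b=cv2.resize(s[170:390,280:370],None,fx=3,fy=3,interpolation=cv2.INTER_CUBIC)
b1=b[:330];b2=b[330:]
c=np.hstack([b1,b2,np.zeros((330,760-540,3),np.uint8)])[:320]
cv2.imwrite("pics/crop0.png",np.vstack([a,c]))
E
```

```text
(no output)
```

View pics/crop0.png

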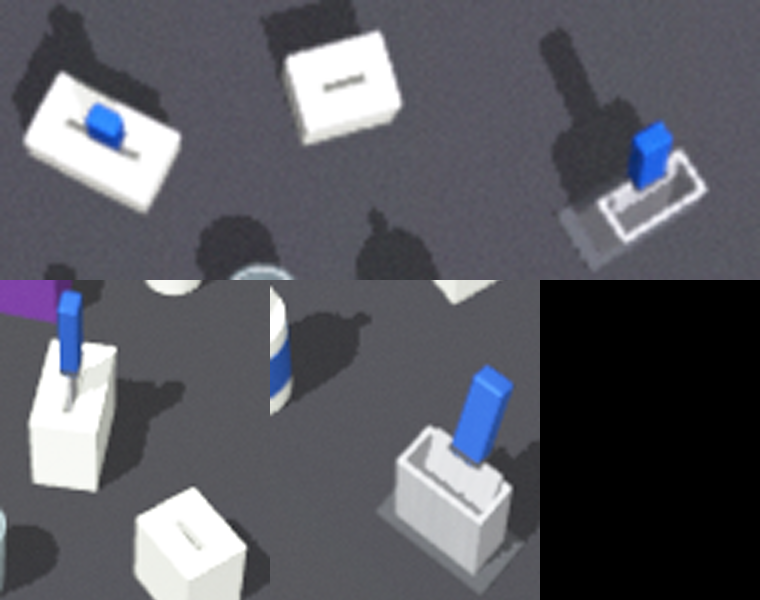

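The crop confirms the choices: narrow scraper in the long-slot white block, empty short-slot white block, wide scraper leaning in the jar. Next I fit the box models to the silhouettes in both views.

```bash
cat > fit.py <<'E'
import cv2,numpy as np
from scipy.optimize import minimize
from scipy.spatial.transform import Rotation as Ro
from plant import bot
S=8
K={c:bot.calibration(c) for c in("side","top")}
def proj(c,X):
    k=K[c];p=np.atleast_2d(X)@k["R"].T+k["t"]
    return np.c_[k["fx"]*p[:,0]/p[:,2]+k["cx"],k["fy"]*p[:,1]/p[:,2]+k["cy"]]
def box(sx,sy,z0,z1): return np.array([[a*sx/2,b*sy/2,z] for a in(-1,1) for b in(-1,1) for z in(z0,z1)])
def target(im,c,p,kind,w=40):
    u,v=np.round(proj(c,p)[0]).astype(int);o=np.array([max(u-w,0),max(v-w,0)])
    cr=im[o[1]:v+w,o[0]:u+w].astype(np.float32)
    m=cr.min(2)-145 if kind=="white" else cr[...,0]-cr[...,2]-75
    m=cv2.resize(m,None,fx=S,fy=S,interpolation=cv2.INTER_LINEAR)>0
    n,l,st,ce=cv2.connectedComponentsWithStats(m.astype(np.uint8))
    d=np.linalg.norm(ce[1:]-(np.array([u,v])-o)*S,axis=1)+1e4*(st[1:,4]<1500)
    m=(l==1+d.argmin()).astype(np.uint8)
    h=cv2.convexHull(cv2.findNonZero(m)); t=np.zeros_like(m);cv2.fillConvexPoly(t,h,1)
    return o,t
def fit(ims,kind,pts,pose,x0,step):
    T={c:target(ims[c],c,pose(x0)(pts).mean(0),kind) for c in ims}
    def cost(x):
        e=0;P=pose(x)(pts)
        for c,(o,t) in T.items():
            q=((proj(c,P)-o+.5)*S-.5)*16
            r=np.zeros_like(t);cv2.fillConvexPoly(r,cv2.convexHull(q.astype(np.int32)),1,shift=4)
            e+=(r!=t).sum()/t.sum()
        return e
    x=np.array(x0,float);st=np.array(step,float)
    for k in range(5):
        s=np.vstack([x]+[x+st*np.eye(len(x))[i]*(-1)**(i+k) for i in range(len(x))])
        r=minimize(cost,x,method="Nelder-Mead",options=dict(initial_simplex=s,xatol=1e-5,fatol=1e-5,maxiter=800));x=r.x;st=st*.7
    return x,r.fun
yawpose=lambda x:(lambda P:P@Ro.from_euler("z",x[2]).as_matrix().T+[x[0],x[1],0])
def fit_block(ims,L,xy):
    return min((fit(ims,"white",box(L,.06,0,.085),yawpose,[*xy,y],[.01,.01,.2]) for y in(-.9,-.3,.3,.9)),key=lambda r:r[1])
# scraper: x=[origin xyz, yaw, tilt about own x, tilt about own y]
sR=lambda x:Ro.from_euler("ZXY",x[3:6])
spose=lambda x:(lambda P:sR(x).apply(P)+np.array(x[:3]))
HB=box(.026,.018,.105,.19)
def fit_scraper(ims,x0): return fit(ims,"blue",HB,spose,x0,[.006,.006,.006,.12,.08,.08])
E
cat > m.py <<'E'
from fit import *
np.set_printoptions(precision=4,suppress=True)
ims={c:cv2.imread(f"pics/{c}0.png") for c in K}
nb=fit_block(ims,.076,(.605,-.095));wb=fit_block(ims,.106,(.56,.09));print("nb",nb,"wb",wb)
for v,r in(("nb",nb),("wb",wb)): # centre of dark slot pixels
    pass
y=wb[0][2]
print("narrow",*[fit_scraper(ims,[*wb[0][:2],.01,y+d,0,0]) for d in(0,.15)],sep="\n")
# wide: handle mid near (.52,-.317,.15)
for yaw in(-.75,-.45,2.4):
  for t in(.28,-.28):
    R=Ro.from_euler("ZXY",[yaw,t,0]);o=np.array([.527,-.317,.15])-R.apply([0,0,.1475])
    print("wide",yaw,t,fit_scraper(ims,[*o,yaw,t,0]))
E
python3 m.py
```

```text
nb (array([ 0.6118, -0.0928, -1.3242]), np.float64(0.1891403810217371)) wb (array([ 0.5712,  0.1033, -2.0879]), np.float64(0.14768310300468773))
narrow
(array([ 0.5718,  0.1014,  0.0172, -1.9984,  0.0142,  0.045 ]), np.float64(0.34347766593021944))
(array([ 0.5726,  0.1006,  0.0184, -1.9908,  0.0213,  0.0435]), np.float64(0.3411991844510018))
wide -0.75 0.28 (array([ 0.5165, -0.3248,  0.0113,  0.3125, -0.0273,  0.1499]), np.float64(0.2586164771733858))
wide -0.75 -0.28 (array([ 0.5078, -0.3354,  0.0136, -0.8291, -0.2413,  0.0244]), np.float64(0.27080978542151257))
wide -0.45 0.28 (array([ 0.5151, -0.326 ,  0.0111,  0.3038, -0.0336,  0.1602]), np.float64(0.26082822461537525))
wide -0.45 -0.28 (array([ 0.5058, -0.3351,  0.0125, -0.81  , -0.2453,  0.0396]), np.float64(0.2686569742615218))
wide 2.4 0.28 (array([ 0.506 , -0.3377,  0.014 ,  2.3337,  0.2574, -0.0274]), np.float64(0.27875146529072864))
wide 2.4 -0.28 (array([ 0.5186, -0.323 ,  0.01  ,  3.0718,  0.0669, -0.1138]), np.float64(0.30027718280255433))
```

```bash
cat > ov.py <<'E'
from fit import *
def overlay(ims,items,path):
    out=[]
    for c in("top","side"):
        for pts,pose,x,kind in items:
            P=pose(x)(pts);o,t=target(ims[c],c,P.mean(0),kind)
            big=cv2.resize(ims[c][o[1]:o[1]+80,o[0]:o[0]+80],None,fx=S,fy=S,interpolation=cv2.INTER_NEAREST)
            q=((proj(c,P)-o+.5)*S-.5).astype(np.int32)
            cv2.polylines(big,[cv2.convexHull(q)],1,(0,0,255),2)
            cs,_=cv2.findContours(t,0,2);cv2.drawContours(big,cs,-1,(0,255,0),2)
            b=np.zeros((640,640,3),np.uint8);b[:big.shape[0],:big.shape[1]]=big
            out.append(b[170:470,190:190+266] if len(items)==3 else b[170:470,130:530])
    n=len(items);cv2.imwrite(path,np.vstack([np.hstack(out[:n]),np.hstack(out[n:])]))
E
python3 - <<'E'
from ov import *
ims={c:cv2.imread(f"pics/{c}0.png") for c in K}
overlay(ims,[(box(.076,.06,0,.085),yawpose,[.6118,-.0928,-1.3242],"white"),(box(.106,.06,0,.085),yawpose,[.5712,.1033,-2.0879],"white"),(HB,spose,[.5726,.1006,.0184,-1.99,.0213,.0435],"blue")],"pics/ov.png")
E
```

```text
(no output)
```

View pics/ov.png

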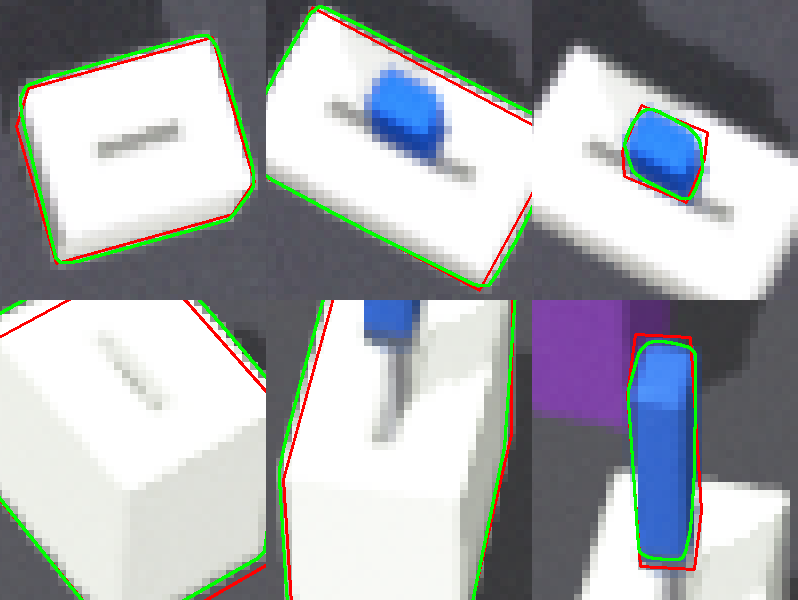

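```bash
sed -i 's/cr\[...,0\]-cr\[...,2\]-75/np.where(cr[...,2]<100,cr[...,0]-cr[...,2]-45,-45)/' fit.py
python3 - <<'E'
s=open('fit.py').read()
s=s.replace('k["fx"]*p[:,0]/p[:,2]+k["cx"],k["fy"]*p[:,1]/p[:,2]+k["cy"]]','k["fx"]*p[:,0]/p[:,2]+k["cx"],k["fy"]*p[:,1]/p[:,2]+k["cy"]]+OFF[c]')
s=s.replace('S=8\n','''S=8
import os,json
OFF=json.load(open("off.json")) if os.path.exists("off.json") else {"side":[0,0],"top":[0,0]}
''')
open('fit.py','w').write(s)
E
cat > m2.py <<'E'
from fit import *
import fit as F
np.set_printoptions(precision=4,suppress=True)
ims={c:cv2.imread(f"pics/{c}0.png") for c in K}
B=[(.076,[.6118,-.0928,-1.3242]),(.106,[.5712,.1033,-2.0879]),(.091,[.418,.358,-2.09])]
B[2]=(.091,list(fit_block(ims,.091,(.418,.358))[0]));print(B[2])
T=[(box(L,.06,0,.085),{c:target(ims[c],c,[x[0],x[1],.042],"white",45) for c in K}) for L,x in B]
def cost(v):
    o={"side":v[-4:-2],"top":v[-2:]};F.OFF.update({c:list(o[c]) for c in o});e=0
    for i,(pts,t2) in enumerate(T):
        P=yawpose(v[3*i:3*i+3])(pts)
        for c,(oo,t) in t2.items():
            q=((proj(c,P)-oo+.5)*S-.5)*16
            r=np.zeros_like(t);cv2.fillConvexPoly(r,cv2.convexHull(q.astype(np.int32)),1,shift=4)
            e+=(r!=t).sum()/t.sum()
    return e+.004*(v[-4:]**2).sum()
v=np.r_[np.ravel([b[1] for b in B]),0,0,0,0]
st=np.r_[np.tile([.004,.004,.05],3),1,1,1,1]
for k in range(8):
    s=np.vstack([v]+[v+(-1)**(i*(k+1)+k)*st[i]*np.eye(13)[i] for i in range(13)])
    r=minimize(cost,v,method="Nelder-Mead",options=dict(initial_simplex=s,maxiter=1500,xatol=1e-5,fatol=1e-5,adaptive=True));v=r.x;st*=.8
print(v,r.fun)
json.dump({"side":list(v[-4:-2]),"top":list(v[-2:])},open("off.json","w"))
F.OFF.update(json.load(open("off.json")))
json.dump({"nb":list(v[:3]),"wb":list(v[3:6]),"mb":list(v[6:9])},open("blocks.json","w"))
y=v[5]
print("narrow",*[fit_scraper(ims,[v[3],v[4],.01,y+d,0,0]) for d in(0,.15)],sep="\n")
for yaw in(2.13,2.3,1.9):
    R=Ro.from_euler("ZXY",[yaw,.28,0]);o=np.array([.53,-.317,.15])-R.apply([0,0,.1475])
    print("wide",yaw,fit_scraper(ims,[*o,yaw,.28,0]))
    q=fit(ims,"blue",HB,lambda x:spose([x[0],x[1],x[2],x[3],.28,0]),[*o,yaw],[.006,.006,.006,.1]);print(q)
# slot check: dark-pixel slot centroid of narrow block on plane z=.085
for c in K:
    u=proj(c,[*v[:2],.085])[0];a=np.round(u).astype(int);g=ims[c][a[1]-8:a[1]+9,a[0]-14:a[0]+15].min(2).astype(float)
    w=np.clip(235-g,0,None);w[g>225]=0;yy,xx=np.mgrid[a[1]-8:a[1]+9,a[0]-14:a[0]+15]
    print(c,"slot px",(w*xx).sum()/w.sum(),(w*yy).sum()/w.sum(),"pred",u)
E
python3 m2.py
```

```text
(0.091, [np.float64(0.4216897480167515), np.float64(0.3679342515253118), np.float64(-0.6692776618207819)])
[ 0.6127 -0.0922 -1.3183  0.5724  0.1028 -2.0972  0.4228  0.3691 -0.6689
 -0.9108 -1.1561  0.472   0.2149] 0.8698129062967043
narrow
(array([ 0.5742,  0.1015,  0.0111, -2.0595,  0.0143,  0.0384]), np.float64(0.2722776537132232))
(array([ 0.5736,  0.103 ,  0.012 , -2.0597,  0.0052,  0.0487]), np.float64(0.2782356600957137))
wide 2.13 (array([ 0.5067, -0.3348,  0.0071,  2.0758,  0.2578,  0.0173]), np.float64(0.1550309878066693))
(array([ 0.5041, -0.3368,  0.0082,  2.1504]), np.float64(0.16911537931653475))
wide 2.3 (array([ 0.5061, -0.3367,  0.0074,  2.1553,  0.2678,  0.0051]), np.float64(0.1589947098252733))
(array([ 0.5042, -0.337 ,  0.0078,  2.151 ]), np.float64(0.1693460272656748))
wide 1.9 (array([ 0.5078, -0.3319,  0.0048,  2.0251,  0.2407,  0.017 ]), np.float64(0.16634458751275974))
(array([ 0.5035, -0.3364,  0.0072,  2.1327]), np.float64(0.16793074424046509))
side slot px 353.42959117456195 248.75167640060567 pred [343.2096 254.0289]
top slot px 363.9132112815438 209.02355269668482 pred [361.2729 209.6136]
```

```bash
rm off.json; sed -i 's/^B\[2\].*$/B=B[:2]/; s/,3),1,1,1,1\]/,2),1,1,1,1]/; s/range(13)/range(10)/; s/np.eye(13)/np.eye(10)/; s/,"mb":list(v\[6:9\])//; s/a\[1\]-8:a\[1\]+9/a[1]-5:a[1]+6/g; s/a\[0\]-14:a\[0\]+15/a[0]-7:a[0]+8/g' m2.py; sed -i 's/^print(v,r.fun)/print(v,r.fun,cost(v)-.004*(v[-4:]**2).sum())/' m2.py; python3 m2.py
```

```text
[ 0.612  -0.0911 -1.3301  0.5712  0.1038 -2.0919 -0.5537 -0.8696  0.7331
 -0.2759] 0.2190459165911806 0.21234056823706055
narrow
(array([ 0.5714,  0.1013,  0.0116, -2.0492,  0.006 ,  0.0313]), np.float64(0.31593047035974253))
(array([ 0.5724,  0.1028,  0.0113, -2.038 ,  0.0089,  0.0417]), np.float64(0.3125458342303043))
wide 2.13 (array([ 0.5051, -0.3356,  0.0043,  2.1641,  0.2639, -0.0014]), np.float64(0.1492528927103367))
(array([ 0.5026, -0.3359,  0.0059,  2.1326]), np.float64(0.16255741805787993))
wide 2.3 (array([ 0.5053, -0.3344,  0.0047,  2.1973,  0.2584, -0.0146]), np.float64(0.15256428440131015))
(array([ 0.5025, -0.336 ,  0.0056,  2.1342]), np.float64(0.16170748182733627))
wide 1.9 (array([ 0.506 , -0.3338,  0.0038,  1.9804,  0.2513,  0.0385]), np.float64(0.1710284783963807))
(array([ 0.5027, -0.3362,  0.0059,  2.1399]), np.float64(0.16234469930475964))
side slot px 343.07871720116617 255.85422740524783 pred [343.1552 254.061 ]
top slot px 360.6424945612763 210.2407541696882 pred [361.1962 209.3471]
```

Fits are plausible: the narrow scraper's base is at z ≈ 0.011 (expected 0.010) and the wide one's is at 0.005 with a lean of 0.26. Grasping the narrow one.

```bash
cat > arm.py <<'E'
import numpy as np
from scipy.spatial.transform import Rotation as Ro
from plant import bot
np.set_printoptions(precision=4,suppress=True)
FL=Ro.from_euler("x",np.pi)
def quat(R):
    q=R.as_quat();return [q[3],q[0],q[1],q[2]]
def tool(yaw,a=0,b=0,flip=False):
    R=Ro.from_euler("ZXY",[yaw,a,b])*FL
    return R*Ro.from_euler("z",np.pi) if flip else R
def tcp(): return np.array(bot.current_tool_pos())
def st(m=""): print(m,"t",round(bot.current_clock(),2),"tcp",tcp(),"F",np.array(bot.current_force()),"M",np.array(bot.current_wrist_torque()),"w",round(bot.current_width()*88,2),"pad",round(float(np.max(bot.current_finger_force())),1))
def lower(z,step=.004,lim=8,speed=.03):
    f0=np.array(bot.current_force())
    while tcp()[2]>z+.0003:
        p=tcp();p[2]=max(z,p[2]-step);bot.move_linear(p,speed)
        f=np.array(bot.current_force())-f0
        if f[2]>lim or np.hypot(*f[:2])>10: st(f"stop df {f}");return False
    return True
E
python3 - <<'E'
from arm import *
j=bot.current_joints()
for name,p,y,a in(("n",(.572,.102),-2.045,0),("nb",(.612,-.091),-1.330,0),("w",(.54,-.31),2.15,.262),("wb",(.5712,.1038),-2.092,0),):
    for f in(0,1):
        print(name,f,*[bot.ik([*p,z],quat(tool(y,a,0,f))) for z in(.18,.38)])
    if name=="wb":print(bot.ik([*p,.38],quat(tool(y+np.pi,0,0,0))))
E
```

```text
n 0 [-0.0251  0.5022  1.4302  0.      1.2091 -2.6924] [-0.0251  0.3974  1.0684  0.      1.6758 -2.6924]
n 1 [-0.0251  0.5022  1.4302  0.      1.2091  0.4491] [-0.0251  0.3974  1.0684  0.      1.6758  0.4491]
nb 0 [-0.3367  0.5822  1.3004 -0.      1.2591  2.5641] [-0.3367  0.496   0.923  -0.      1.7226  2.5641]
nb 1 [-0.3367  0.5822  1.3004 -0.      1.2591 -0.5775] [-0.3367  0.496   0.923  -0.      1.7226 -0.5775]
w 0 [-0.6194  0.6616  1.187  -0.2476  1.3956 -1.1426] [-0.6194  0.5876  0.799  -0.2532  1.8437 -1.2563]
w 1 [-0.6194  0.6616  1.187  -0.2476  1.3956  1.9989] [-0.6194  0.5876  0.799  -0.2532  1.8437  1.8853]
wb 0 [-0.0219  0.5013  1.4318  0.      1.2086 -2.6423] [-0.0219  0.3962  1.0701  0.      1.6753 -2.6423]
wb 1 [-0.0219  0.5013  1.4318  0.      1.2086  0.4993] [-0.0219  0.3962  1.0701  0.      1.6753  0.4993]
[-0.0219  0.3962  1.0701 -0.      1.6753  0.4993]
```

```bash
python3 - <<'E'
from arm import *
p=tcp();bot.move_linear([p[0],p[1],.40],.25)
R=tool(-2.045,0,0,True)
# grasp point at s=.168 of the scraper, tilt ~.035 about own y
P=np.array([.572,.102,.011])+Ro.from_euler("ZXY",[-2.045,.007,.036]).apply([0,0,.168])
print(P)
bot.move_pose([P[0],P[1],.33],quat(R));st("above")
bot.move_linear([P[0],P[1],.178],.12);st("at")
bot.clamp(25);bot.hold(.3);st("grip")
E
```

```text
[0.5682 0.0972 0.1789]
above t 3.42 tcp [0.568  0.098  0.3302] F [-0.1893 -0.5256 -0.0456] M [-0.0711  0.0512 -0.0282] w 88.21 pad 0.0
at t 4.84 tcp [0.5685 0.0972 0.1787] F [-0.1139  0.3662 -0.2548] M [-0.0712  0.0706  0.0501] w 88.08 pad 0.0
grip t 6.2 tcp [0.5682 0.0972 0.178 ] F [ 0.3028  0.2916 -0.2331] M [-0.0966  0.1525 -0.0812] w 17.78 pad 25.0
```

```bash
python3 - <<'E'
from arm import *
import cv2
p=tcp();bot.move_linear([p[0],p[1],.40],.15);st("up")
R=tool(-1.330,0,0,True)
bot.move_pose([.612,-.091,.40],quat(R))
bot.move_linear([.612,-.091,.272],.15);bot.hold(.2);st("pre")
s=bot.read_camera("side");t=bot.read_camera("top")
cv2.imwrite("pics/side1.png",s);cv2.imwrite("pics/top1.png",t)
a=cv2.resize(s[200:295,300:385],None,fx=6,fy=6,interpolation=cv2.INTER_CUBIC)
b=cv2.resize(t[170:250,325:405],None,fx=3.6,fy=3.6,interpolation=cv2.INTER_CUBIC)
c=np.zeros((570,800,3),np.uint8);c[:a.shape[0],:a.shape[1]]=a;c[:b.shape[0],510:510+b.shape[1]]=b
cv2.imwrite("pics/crop1.png",c)
E
```

```text
up t 7.83 tcp [0.5681 0.0972 0.3993] F [ 0.2267 -0.1631 -1.013 ] M [-0.045   0.0946 -0.056 ] w 17.87 pad 25.0
pre t 9.99 tcp [ 0.6122 -0.091   0.2727] F [ 0.4103 -0.2058 -0.5477] M [-0.0945  0.0813 -0.0461] w 17.57 pad 25.0
```

View pics/crop1.png

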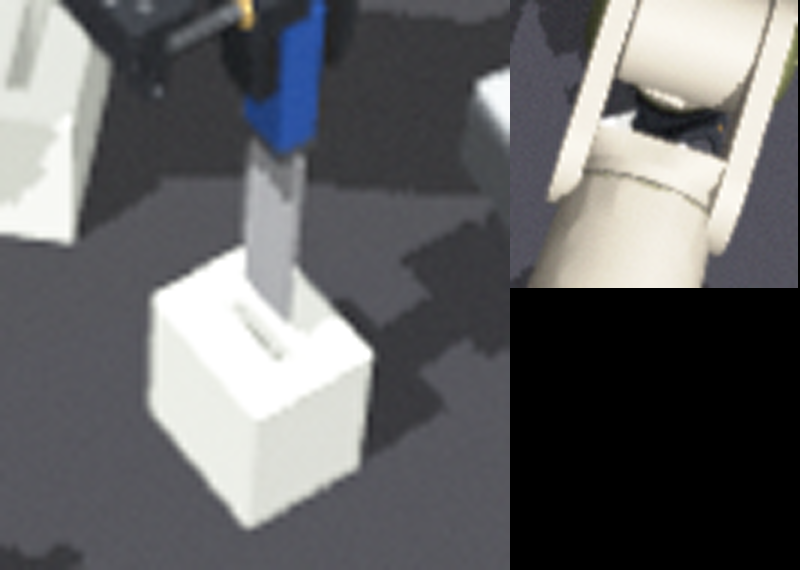

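```bash
python3 - <<'E'
from fit import *
y=-1.330;ex=np.array([np.cos(y),np.sin(y),0]);ey=np.array([-np.sin(y),np.cos(y),0])
c=np.array([.6122,-.091,.2727-.168])
pr=lambda P:((proj("side",P)-[300,200]+.5)*6).round(1).tolist()
print("blade bottom pred",pr([c-ex*.015,c+ex*.015]))
print("tilt check: blade top corners",pr([c-ex*.015+[0,0,.105],c+ex*.015+[0,0,.105]]))
m=np.array([.612,-.091,.085]);print("slot ends",pr([m-ex*.018,m+ex*.018]), "mouth",pr([m-ex*.021,m+ex*.021]))
print("block top corners",pr([m+ex*a*.038+ey*b*.03 for a in(-1,1) for b in(-1,1)]))
print("1mm ex,ey,z:",np.array(pr([m+.001*ex,m+.001*ey,m+[0,0,.001]]))-pr([m]),)
E
```

```text
blade bottom pred [[243.8, 275.5], [285.2, 323.4]]
tilt check: blade top corners [[254.2, 115.1], [298.7, 164.3]]
slot ends [[237.5, 298.7], [286.5, 355.9]] mouth [[233.5, 294.0], [290.7, 360.8]]
block top corners [[153.3, 298.2], [267.6, 237.5], [255.7, 421.0], [372.1, 356.4]]
1mm ex,ey,z: [[ 1.4  1.6]
 [ 1.9 -1. ]
 [ 0.1 -1.4]]
```

```bash
python3 - <<'E'
from arm import *
y=-1.330;ey=np.array([-np.sin(y),np.cos(y),0])
p=np.array([.612,-.091,.2727])-.001*ey
bot.move_linear([p[0],p[1],.262],.05);st("a")
ok=lower(.182,.004,6,.03);st(f"{ok}")
E
```

```text
a t 10.44 tcp [ 0.6109 -0.0912  0.2615] F [-0.6073 -0.6728 -0.8734] M [-0.0987  0.0899 -0.0113] w 17.82 pad 25.0
True t 15.97 tcp [ 0.6097 -0.0907  0.1818] F [ 0.6548  0.787  -2.3837] M [-0.0442 -0.032  -0.0183] w 17.54 pad 25.0
```

```bash
python3 - <<'E'
from arm import *
ok=lower(.175,.001,4,.02);st(f"{ok}")
bot.open_gripper();bot.hold(.3);st("open")
p=tcp();bot.move_linear([p[0],p[1],.40],.2);st("up")
bot.set_joints(np.array(bot.current_joints())+[-.0,0,0,0,0,0])
E
```

```text
stop df [-0.3622 -0.9171  4.6584] t 16.97 tcp [ 0.6098 -0.0908  0.178 ] F [ 0.2926 -0.1301  2.2747] M [-0.0508 -0.0609  0.0437] w 18.08 pad 25.0
False t 16.97 tcp [ 0.6098 -0.0908  0.178 ] F [ 0.2926 -0.1301  2.2747] M [-0.0508 -0.0609  0.0437] w 18.08 pad 25.0
open t 18.38 tcp [ 0.6096 -0.0907  0.1776] F [-0.0975  1.3031  0.3679] M [-0.0093  0.0899 -0.0275] w 87.88 pad 0.0
up t 19.63 tcp [ 0.6095 -0.0906  0.399 ] F [ 0.4329  0.1499 -0.5132] M [-0.0214  0.0954 -0.0093] w 88.06 pad 0.0
```

```bash
python3 - <<'E'
s=open('arm.py').read()
s=s.replace('    while tcp','    x0=tcp()\n    while tcp').replace('p=tcp();p[2]=max(z,p[2]-step)','p=x0.copy();p[2]=max(z,tcp()[2]-step)')
open('arm.py','w').write(s)
from arm import *
import cv2
for x in([.5051,-.3356,.0043,2.164,.264,0],[.5053,-.3344,.0047,2.197,.258,-.0146],[.5026,-.336,.0058,2.135,.28,0]):
    print(np.array(x[:3])+Ro.from_euler("ZXY",x[3:]).apply([0,0,.165]))
yaw,a=2.145,.27;R=tool(yaw,a,0,False)
x=np.array([.5042,-.3355,.0052]);ax=Ro.from_euler("ZXY",[yaw,a,0]).apply([0,0,1]);G=x+.165*ax;print("G",G,ax)
bot.move_pose((G+.16*ax).tolist(),quat(R));st("above")
bot.move_linear((G+.07*ax).tolist(),.15);bot.hold(.1)
s=bot.read_camera("side");cv2.imwrite("pics/side2.png",s);t=bot.read_camera("top")
u=cv2.resize(s[170:390,280:400],None,fx=2.7,fy=2.7,interpolation=cv2.INTER_CUBIC)
v=cv2.resize(t[150:290,330:480],None,fx=3,fy=3,interpolation=cv2.INTER_CUBIC)
c=np.zeros((600,790,3),np.uint8);c[:u.shape[0],:u.shape[1]]=u[:600];c[:v.shape[0],330:330+v.shape[1]]=v
cv2.imwrite("pics/crop2.png",c)
E
```

```text
[ 0.5408 -0.3115  0.1636]
[ 0.5408 -0.3117  0.1642]
[ 0.5411 -0.3116  0.1644]
G [ 0.5412 -0.3116  0.1642] [0.224  0.1449 0.9638]
above t 20.75 tcp [ 0.5774 -0.2876  0.3192] F [-0.2822 -0.5561  0.0238] M [-0.0385 -0.1146 -0.0099] w 87.89 pad 0.0
```

View pics/crop2.png

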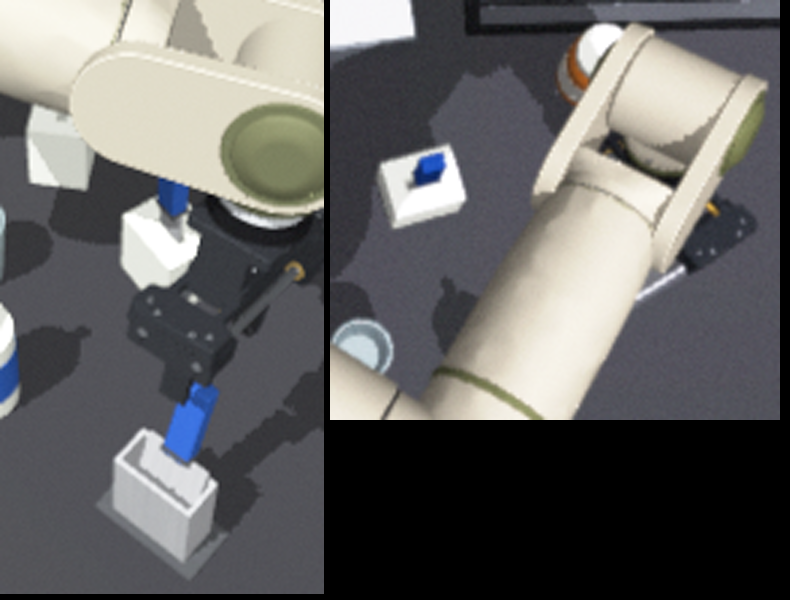

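The narrow scraper stands upright in its block (handle at crop (430,168)). The gripper is lined up over the wide handle (crop (195,415)). Descend and grip.

```bash
python3 - <<'E'
from arm import *
yaw,a=2.145,.27
x=np.array([.5042,-.3355,.0052]);ax=Ro.from_euler("ZXY",[yaw,a,0]).apply([0,0,1]);G=x+.165*ax
bot.move_linear((G+.02*ax).tolist(),.1);st("near")
bot.move_linear(G.tolist(),.05);st("at")
bot.clamp(30);bot.hold(.2);st("grip")
bot.move_linear((G+.02*ax).tolist(),.05);st("lift1")
E
```

```text
near t 22.35 tcp [ 0.5459 -0.3088  0.1841] F [-0.041  -0.3721  0.9548] M [ 0.0638 -0.0746 -0.0051] w 87.69 pad 0.0
at t 22.9 tcp [ 0.5411 -0.3116  0.1642] F [ 0.0367 -0.4844 -0.241 ] M [ 0.0285 -0.1325 -0.0107] w 87.99 pad 0.0
grip t 24.16 tcp [ 0.5409 -0.3118  0.1643] F [-3.4446 -1.2953  1.6528] M [-0.5056  0.6506 -0.2069] w 17.62 pad 29.7
lift1 t 24.71 tcp [ 0.5457 -0.3089  0.1841] F [-3.3492 -1.2774  2.2377] M [-0.6081  0.9637 -0.0874] w 17.59 pad 29.7
```

```bash
python3 - <<'E'
from arm import *
import cv2
yaw,a=2.145,.27
ax=Ro.from_euler("ZXY",[yaw,a,0]).apply([0,0,1]);G=np.array([.5042,-.3355,.0052])+.165*ax
sh=-.003*np.array([np.sin(yaw),-np.cos(yaw),0])
bot.move_linear((G+.03*ax+sh).tolist(),.05);st("l2")
bot.move_linear((G+.125*ax+sh).tolist(),.12);st("l3")
p=tcp();bot.move_linear([p[0],p[1],.40],.2);st("up")
y=-2.092+np.pi;R=tool(y,0,0,False)
print(bot.ik([.5712,.1038,.40],quat(R)),bot.current_joints())
bot.move_pose([.5712,.1038,.40],quat(R));st("over")
bot.move_linear([.5712,.1038,.275],.15);bot.hold(.2);st("pre")
s=bot.read_camera("side");cv2.imwrite("pics/side3.png",s)
cv2.imwrite("pics/crop3.png",cv2.resize(s[150:250,260:350],None,fx=6,fy=6,interpolation=cv2.INTER_CUBIC))
from fit import proj
ex=np.array([np.cos(y),np.sin(y),0]);ey=np.array([-np.sin(y),np.cos(y),0])
pr=lambda P:((proj("side",P)-[260,150]+.5)*6).round(1).tolist()
c=tcp()-[0,0,.165]
print("bottom corners",pr([c+ex*i*.03+ey*j*.002 for i in(-1,1) for j in(-1,1)]))
c=c+[0,0,.105]
print("blade top corners",pr([c+ex*i*.03+ey*j*.002 for i in(-1,1) for j in(-1,1)]))
m=np.array([.5712,.1038,.085]);print("block top",pr([m+ex*i*.053+ey*j*.03 for i in(-1,1) for j in(-1,1)]),"slot .082",pr([m+ex*i*.033-[0,0,.003] for i in(-1,1)]))
print("mm",np.array(pr([m+.001*ex,m+.001*ey,m+[0,0,.001]]))-pr([m]))
E
```

```text
l2 t 25.05 tcp [ 0.5458 -0.3086  0.1934] F [-0.4996  0.1849 -1.045 ] M [ 0.0933 -0.1376 -0.0341] w 17.93 pad 29.6
l3 t 25.99 tcp [ 0.5664 -0.2951  0.2838] F [-0.0746  0.451  -1.1838] M [ 0.0945 -0.1356  0.029 ] w 18.08 pad 29.6
up t 26.72 tcp [ 0.5664 -0.2951  0.3984] F [ 0.3933  0.5676 -2.7013] M [ 0.0971 -0.1615 -0.0253] w 18.06 pad 29.6
[-0.0219  0.3978  1.0177 -0.      1.7261  0.4993] [-0.5754  0.657   0.6395 -0.2648  1.9479 -1.2351]
over t 28.25 tcp [0.5713 0.1032 0.3996] F [ 0.2868  0.7995 -0.2949] M [-0.0637  0.079   0.0077] w 17.99 pad 29.6
pre t 29.43 tcp [0.5714 0.1038 0.2757] F [ 0.0564 -0.1816 -1.2352] M [0.0053 0.1564 0.0026] w 17.52 pad 29.6
bottom corners [[254.7, 340.6], [246.0, 339.4], [280.2, 244.4], [271.7, 243.3]]
blade top corners [[249.4, 174.4], [240.1, 173.2], [276.7, 76.7], [267.6, 75.6]]
block top [[306.8, 424.5], [176.2, 406.3], [348.5, 254.5], [223.6, 238.0]] slot .082 [[250.2, 386.6], [277.9, 281.3]]
mm [[ 0.4 -1.5]
 [-2.1 -0.2]
 [ 0.  -1.4]]
```

View pics/crop3.png

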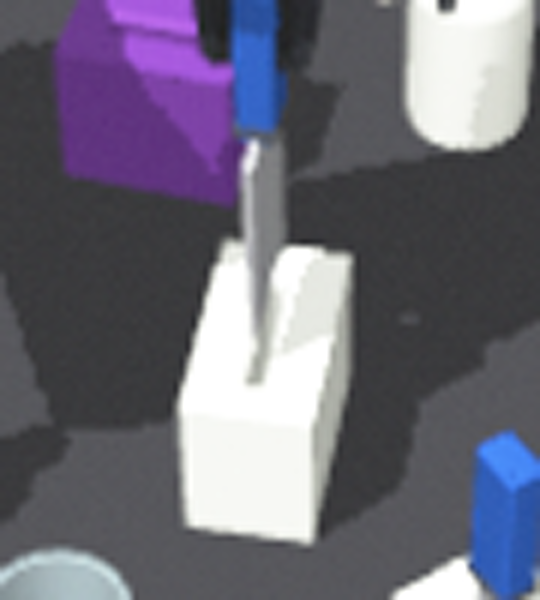

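Compared with the block in the same view, the blade's lower edge sits about 1.5 mm towards −ey (blade bottom ≈(258,350), slot end ≈(255,380)). I shift by that and lower under force watch.

```bash
python3 - <<'E'
from arm import *
y=-2.092+np.pi;ey=np.array([-np.sin(y),np.cos(y),0])
p=np.array([.5712,.1038,.264])+.0015*ey
bot.move_linear(p.tolist(),.05);st("a")
ok=lower(.184,.004,6,.03);st(f"{ok}")
if ok: print(lower(.168,.001,4,.02));st("b")
E
```

```text
a t 29.86 tcp [0.5698 0.1046 0.2636] F [ 0.051  -0.845  -0.4877] M [-0.0654  0.0878  0.0191] w 17.84 pad 29.6
True t 35.38 tcp [0.5697 0.1045 0.1838] F [ 1.705  -1.2824 -1.3684] M [-0.2974 -0.3797  0.0637] w 17.84 pad 29.8
stop df [-1.2049  2.0403  7.3932] t 37.38 tcp [0.57   0.1047 0.1762] F [0.5001 0.7579 6.0248] M [-0.1368  0.1486  0.0099] w 17.71 pad 29.8
False
b t 37.38 tcp [0.57   0.1047 0.1762] F [0.5001 0.7579 6.0248] M [-0.1368  0.1486  0.0099] w 17.71 pad 29.8
```

```bash
python3 - <<'E'
from arm import *
import cv2
bot.open_gripper();bot.hold(.3);st("open")
p=tcp();bot.move_linear([p[0],p[1],.40],.2)
j=np.array(bot.current_joints());j[0]=.9;bot.set_joints(j);bot.hold(.3);st("away")
ims={c:bot.read_camera(c) for c in("side","top")}
for c in ims: cv2.imwrite(f"pics/{c}4.png",ims[c])
from fit import *
print("wide",fit_scraper(ims,[.571,.104,.01,-2.09,0,0]))
print("narrow",fit_scraper(ims,[.611,-.091,.01,-1.33,0,0]))
u=cv2.resize(ims["side"][150:300,190:370],None,fx=4.4,fy=4,interpolation=cv2.INTER_CUBIC);cv2.imwrite("pics/crop4.png",u)
E
```

```text
open t 38.79 tcp [0.5698 0.1045 0.1753] F [ 0.565  -0.1344  0.0264] M [-0.0977  0.0579  0.0224] w 87.64 pad 0.0
away t 42.23 tcp [0.2619 0.5165 0.399 ] F [ 0.1194 -1.0191  0.1914] M [-0.0806  0.0937  0.056 ] w 88.21 pad 0.0
wide (array([ 0.5775,  0.1116,  0.0113, -2.0483,  0.0238,  0.0477]), np.float64(0.3152435918159901))
narrow (array([ 0.6166, -0.0956,  0.0078, -1.3695,  0.0355, -0.0469]), np.float64(0.41155843581705126))
```

View pics/crop4.png

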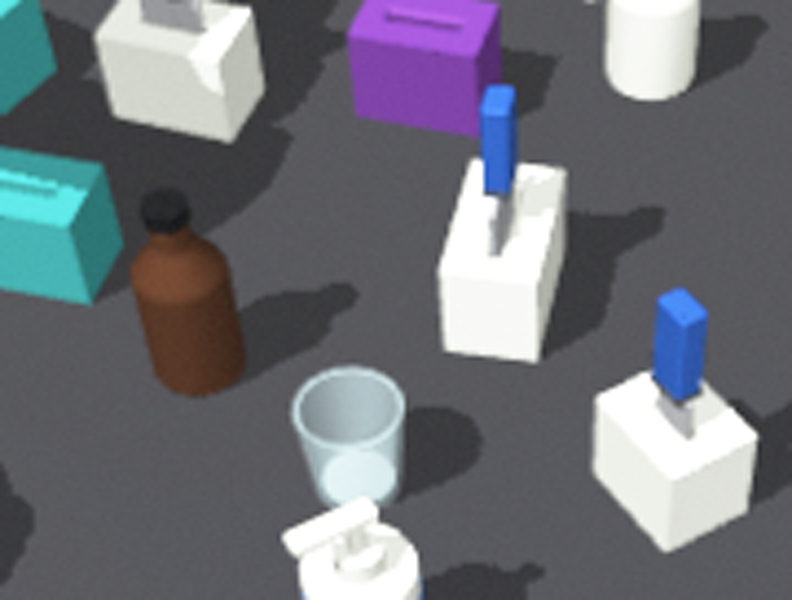

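Both scrapers stand upright and home in their own blocks (crop (498,170) and (680,370)), with fitted base heights of 0.011 and 0.008. Handing in.

```bash
python3 -c "
from plant import bot
print(bot.sign_off())"
```

```text
the job is handed in; nothing more can be done
None
```

The narrow and wide scrapers now stand upright and home in their own blocks, released gently. The middle scraper was left alone, and the job is handed in at about 42 s; no verdict was returned.

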